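Try a sleeve on the photometer pin and hold the shutter half open

TASK

Take the adapter sleeve that stands on the square rubber mat and try it on the photometer's gauge pin: if it slides right down, leave it there fully home, and if it stops on top of the pin, put it in the grey reject tray. Then slide the photometer's sprung shutter to half of its travel, the long middle mark, and finish while holding it there against its spring; do not let go. Leave the other sleeve on its round steel plate and everything else where it is.

Things in the scene. Friction and masses are not known exactly. Their poses are not given: they have to be found in the camera images.
- sleeve_a_center (a point): plain aluminium tube standing upright, 40 mm outside diameter, 45 mm tall, about 110 g; this point is its centre, half-way up on its axis. Two sleeves look alike outside; the bore of one passes the gauge pin and slides right down it, the other's is too narrow and stops on the pin's top: find out by trying. Starts on the mat or on the plate.
- sleeve_b_center (a point): plain aluminium tube standing upright, 40 mm outside diameter, 45 mm tall, about 110 g; this point is its centre, half-way up on its axis. Two sleeves look alike outside; the bore of one passes the gauge pin and slides right down it, the other's is too narrow and stops on the pin's top: find out by trying. Starts on the mat or on the plate.
- mat_top (a point): centre of the upper face of the black square rubber mat (80 x 80 mm, 4 mm thick, fixed) on which the sleeve to be tried stands
- plate_top (a point): centre of the upper face of the round steel plate (80 mm across, 4 mm thick, fixed) on which the other, spare sleeve stands; that one stays
- pin_base (a point): foot of the upright steel gauge pin, on the photometer's base plate, 12 mm above the table. Pin 18 mm in diameter, 40 mm tall, its top 4 mm tapered to a 15 mm flat. z up; y points along the photometer from the pin to its white head. A sleeve fully home stands on the base plate, centre 22.5 mm above this point; the narrow one stops with its underside about 40 mm above this point
- photometer: fixed photometer, turned up to 0.3 rad: grey base plate 130 mm (x) by 290 mm (y), 12 mm thick, with the pin at y = -95 mm and a white head 120 mm (x) by 150 mm (y), its near face 80 mm from the pin, its top 72 mm above the table. Origin under the middle of the base plate; axes as those of pin_base
- shutter_tab (a point): centre of the shutter's upright grip tab (moves with it): 12 mm thick along y, 30 mm wide (x), from 18 mm below this point to 18 mm above, standing on the flat shutter plate on top of the head. Axes as pin_base; the shutter opens along +y, away from the pin. Low guide rails, 5 mm higher than the plate, run along y 30 to 38 mm either side of the tab's centre
- shutter (a joint): opening of the shutter in m: 0 shut (start), 0.030 half travel, 0.060 fully open. A spring pushes it shut with 3.9 N at 0, 7.8 N at half, 11.7 N fully open. Black marks on the head's top, on both sides of the shutter, show shut, half (the longer one) and fully open against short black pointers on the shutter
- tray: grey open reject tray, fixed, 140 x 140 mm outside, 30 mm tall, walls and floor 4 mm; origin at the centre of its underside
- sleeve_a: the sleeve of sleeve_a_center; origin at the centre of its underside
- sleeve_b: the sleeve of sleeve_b_center; origin at the centre of its underside
- tube_rack: red rack of small tubes, 100 x 220 mm, 66 mm tall, beyond the photometer; a bystander, not to be disturbed
- bottle: glass bottle with label, 68 mm across, 140 mm tall; a bystander, not to be disturbed
- tip_box: grey box of pipette tips, 85 x 125 mm, 53 mm tall, at the left; a bystander, not to be disturbed
- beaker: white plastic beaker, 70 mm across, 85 mm tall, at the left; a bystander, not to be disturbed
- jar: amber glass jar, 52 mm across, 60 mm tall, at the right; a bystander, not to be disturbed
There are look-alikes about, which are no part of the job. Leave any pink look-alike of the part that bears plate_top alone.

How it is judged:
By the outcome, as a careful person would: the job done as asked, in the order asked, and still so for the second after the job is handed in, while the arm keeps its last pose, push and grip.
It also fails if it takes over 54 s, if anything falls off the work surface, if the arm or the gripper's body presses on something with over 40 N, if the wrist force passes 120 N, or if a joint passes its speed limit or range.

ROBOT

A 6-joint arm with a two-finger parallel gripper is mounted at the origin on the work surface. World frame = base frame: x ahead of the robot, y to its left, z up, the work surface at z = 0. Lengths are in m, angles in rad, forces in N, time in s.
With the tool pointing down it reaches from about 0.325 to 0.9 m from the base axis. Payload 3.5 kg.
Tool frame: the origin (TCP) lies at the very end of the fingers, on their centre line; the grasp point (between the pads) lies 19 mm behind it; x points along the fingers, y is the direction in which the jaws open and shut, and the axes are right-handed (so a half turn about x gives the same grasp; the last joint's range is limited). The gripper opens to 85 mm and grips with 20 to 120 N. Pads are 22 mm wide; open, the fingers measure 114 mm over their backs; the gripper's body (76 mm by 85 mm) begins 54 mm behind the grasp point. The pads swing forward as they close: fully open they stand 13 mm farther back than shut.
Start: joints at [-1.36, 0.276, -0.026, 1.268, 0, 1.467], TCP at [0.193, -0.594, 0.202] pointing down, gripper open.
Joint ranges: [-3.12, 3.12], [-0.85, 1.88], [-1.08, 1.24], [-1.95, 2.15], [-1.57, 1.53], [-3.14, 3.14]. Speed limits (rad/s): [2.57, 2.57, 3.14, 3.14, 3.14, 3.14].

INTERFACE

Orientations are given as a unit quaternion [w, x, y, z].
In Python, from station import observe, grab_frame, job_done gives the robot as it stands.
- The arm moves only by the shell command python3 -m crank 'ROWS' [FORCE]. ROWS is JSON, a list of rows, each an object with "slide": the shift along the tool's x, y, z in mm, a list of three; "yaw": the turn about the tool's x in rad; "grip": the finger opening in mm, from 0 to 85.4. A call has 1 to 5 rows; each row shifts and turns the pose as measured when the row begins, along the tool's axes as they then stand; what a row does not reach is not made up. A row lasts 1/8 s, in which the tool goes at most 62.5 mm and 10.7 degrees, less where a joint would pass 70% of its speed; a pose out of reach is approached as far as the arm can. A call with a gripper value outside its range is refused whole. The fingers move at their own pace and stop on an object; FORCE is the grip in N (left out, the last holds). Time passes only in rows, so rows that do not move let the fingers close. It gives the time, the measured TCP pose, the force and the opening at its end, in the units of the state.
- observe(): the state, without advancing time (a new reading comes with each control period).
- grab_frame(name): name is "side" or "top"; returns a dict with "pixels" (384x512x3 uint8, blue, green, red), "fx", "fy", "cx", "cy" (pixels), "pose" (4x4, takes a point from camera to world coordinates). Camera axes: x right, y up, looking along -z (the intrinsics and any distortion apply to the point x, -y, -z); pixel columns grow to the right and rows downward; lengths in m; the calibration is good to about 2 mm. A picture is of the moment at which its call begins. There is no depth.
- job_done(): hands the job in, once; it reports no verdict.
The state is a dict: "time": time; "joint_pos": joint angles; "dq": joint speeds; "joint_efforts": joint torques, N m; "tcp_pos": TCP position; "tcp_rot": TCP orientation; "force": force on the tool from outside, world axes, zero at the start; "wrist_torque": the same for the moment, N m; "gripper_width": opening from 0.0 (shut) to 1.0 (fully open).
Only numpy, scipy, OpenCV 4.12 (cv2) and the standard library are available. Lean on these libraries where they do the work, as an engineer would, in place of code of your own. Each camera call takes 0.05 s, during which the arm holds its last target.

## Working session

There is one attempt and no reset: what is moved stays moved. The work goes in short steps, Python scripts to look and compute and a shell command to move; the robot and the scene stay as the last step left them, time stands still between calls to the robot, and variables do not carry over. Pictures are saved under pics/ and viewed, and the job is handed in when it is done.

```bash
ls; mkdir -p pics
python3 - <<'E'
from station import observe, grab_frame
import cv2,numpy as np,json
np.set_printoptions(precision=4,suppress=True)
for n in("top","side"):
    f=grab_frame(n); cv2.imwrite(f"pics/{n}0.png",f["pixels"])
    print(n,{k:v for k,v in f.items() if k!="pixels"})
print(observe())
E
```

```text
pics
top {'fx': 348.57865529814734, 'fy': 348.57865529814734, 'cx': 256.33243193885437, 'cy': 193.57894056991933, 'pose': array([[ 0.0224,  0.9924, -0.1212,  0.4283],
       [-0.9997,  0.0213, -0.0109,  0.0024],
       [-0.0082,  0.1214,  0.9926,  1.1367],
       [ 0.    ,  0.    ,  0.    ,  1.    ]])}
side {'fx': 447.5252720242901, 'fy': 447.5252720242901, 'cx': 254.4552739060375, 'cy': 197.03613420755534, 'pose': array([[ 0.9501,  0.234 , -0.2061,  0.2598],
       [-0.3116,  0.7411, -0.5948, -0.7794],
       [ 0.0136,  0.6293,  0.777 ,  1.133 ],
       [ 0.    ,  0.    ,  0.    ,  1.    ]])}
{'time': 0.1, 'joint_pos': array([-1.3604,  0.2771, -0.0277,  1.268 ,  0.    ,  1.4674]), 'dq': array([-0.0014, -0.002 ,  0.003 ,  0.0004, -0.0001,  0.0001]), 'joint_efforts': array([ -0.0001, -44.6707,  29.6129,   0.0085,  -0.0001,   0.    ]), 'tcp_pos': array([ 0.1928, -0.5937,  0.2007]), 'tcp_rot': array([-0.1098, -0.6984, -0.1112,  0.6984]), 'force': array([0.2196, 0.4094, 0.3516]), 'wrist_torque': array([ 0.0322,  0.0701, -0.0434]), 'gripper_width': 0.9956094455567903}
```

View pics/top0.png

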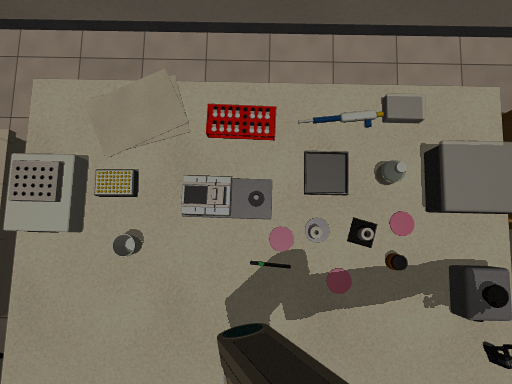

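View pics/side0.png

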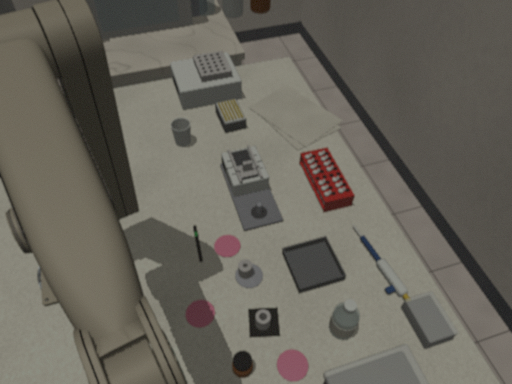

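Run:
```python
import cv2,numpy as np
t=cv2.imread("pics/top0.png");s=cv2.imread("pics/side0.png")
a=cv2.resize(t[165:285,170:430],None,fx=3,fy=3,interpolation=cv2.INTER_CUBIC)
cv2.imwrite("pics/topc.png",a)
b=cv2.resize(s[140:375,190:400],None,fx=2.5,fy=2.5,interpolation=cv2.INTER_CUBIC)
cv2.imwrite("pics/sidec.png",b)
```

```text
(no output)
```

View pics/topc.png

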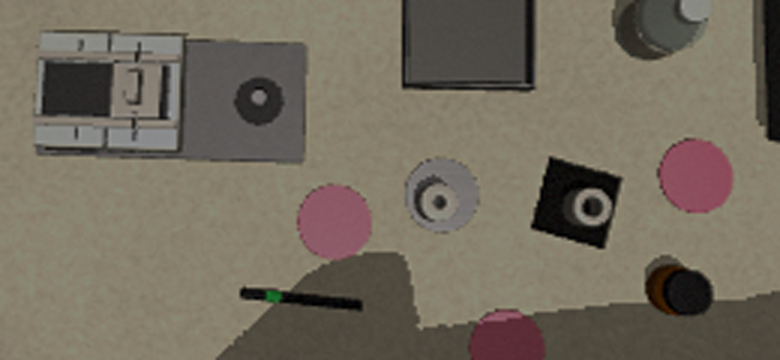

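View pics/sidec.png

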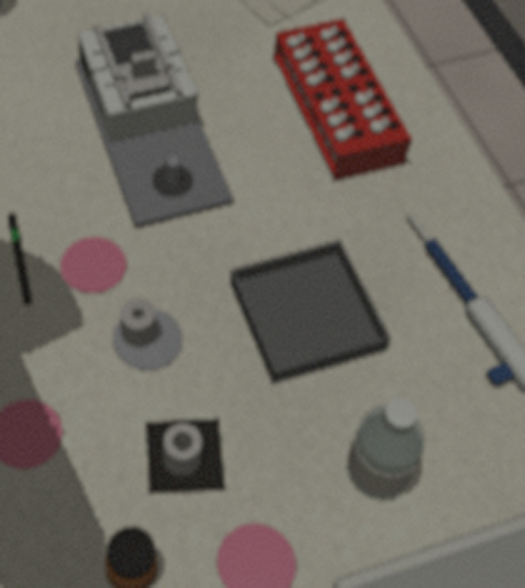

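```bash
cat > h.py <<'E'
import numpy as np,cv2
from station import observe, grab_frame
np.set_printoptions(precision=4,suppress=True)
def ray(f,u,v):
    d=np.array([(u-f["cx"])/f["fx"],-(v-f["cy"])/f["fy"],-1.0])
    return f["pose"][:3,3],f["pose"][:3,:3]@d
def onz(f,u,v,z):
    o,d=ray(f,u,v);return o+d*(z-o[2])/d[2]
def proj(f,p):
    q=f["pose"][:3,:3].T@(np.asarray(p,float)-f["pose"][:3,3])
    return np.array([f["cx"]+f["fx"]*q[0]/-q[2], f["cy"]-f["fy"]*q[1]/-q[2]])
E
python3 - <<'E'
from h import *
t=grab_frame("top");s=grab_frame("side")
def show(f,c,r,name,k):
    u,v=c;p=f["pixels"][v-r:v+r,u-r:u+r];cv2.imwrite(name,cv2.resize(p,None,fx=k,fy=k,interpolation=cv2.INTER_NEAREST));return p
for nm,f,cs in(("top",t,[(367,234),(257,199),(317,231)]),("side",s,[(263,319),(259,210),(246,268)])):
    out=[]
    for c in cs:
        g=cv2.cvtColor(f["pixels"],cv2.COLOR_BGR2GRAY)[c[1]-14:c[1]+14,c[0]-14:c[0]+14]
        out.append(cv2.resize(g,None,fx=9,fy=9,interpolation=cv2.INTER_NEAREST))
        if nm=="top":
            print(c);print(g[4:24,4:24])
    cv2.imwrite(f"pics/{nm}_z.png",np.hstack(out))
E
```

```text
(367, 234)
[[ 14  12  14  15  14  18   9  10  13  17   9  18  10  15  15  11  12  13
   26  31]
 [ 17  12  15  11   6   5   8   8  16  13   8  13  12  14  12  12  14  13
    8  38]
 [ 17  12   9   5   8   4   9   6   6   0   8  10   8  10  15   6  11  10
   12  52]
 [ 14   8   6   0   5   7   7   6  18  29  30  22   2   7  11  13  13  11
   14  65]
 [  8   2   7  20  19  34  40  87 134 133 132 132 119  82   7   8  13   7
   23  83]
 [  2   6  21  38  34  52 116 133 133 131 135 130 133 128  87   2   7  10
   36 105]
 [  6  24  39  36  47  99 136 133 128  98  93 112 142 139 128  87   2   4
   52 135]
 [ 10  38  37  36  63 140 135 123  51  46  46  49  67 131 137 123  48  13
   63 136]
 [ 17  37  39  40  79 140 126  89   9  23  40  39  41  73 144 132 109  18
   80 133]
 [ 24  40  37  44  91 139 124  31   5  17  37  37  33  57 126 130 114  30
  103 133]
 [ 28  38  36  44  92 140 120  45   1  12  39  37  32  54 119 133 116  46
  133 132]
 [ 29  39  37  46  92 142 129  52   0  15  36  36  34  68 139 129  85  57
  132 131]
 [ 18  31  40  39  64 131 141 127  55  30  32  28  48 115 136 122  71
[... 3335 characters left out ...]
 114 115
  114 115]
 [117  73  40  90 141 135 131 110  57  36  34  77 141 135 133 128 116 118
  116 116]
 [118  72  31  66 144 136 132 130  95  58  80 134 134 133 126 110 118 118
  117 118]
 [125 115  43  51 108 140 137 135 133 131 134 135 136 134 131 108 115 117
  116 115]
 [110 124  94  36  62 131 141 137 137 135 135 136 133 132 110 116 117 115
  116 113]
 [ 87 131 123  94  32  64 129 143 141 138 137 138 133 117 120 120 120 120
  119 122]
 [123 113 129 126 118  90  65  87 124 124 110 118 119 118 118 118 118 119
  117 115]
 [125 121  95 114 127 125 124 123 123 123 120 121 120 120 121 121 120 123
  110 129]
 [126 123 123 103 109 127 124 122 123 121 122 121 121 120 120 120 111 116
  131 130]]
```

View pics/side_z.png

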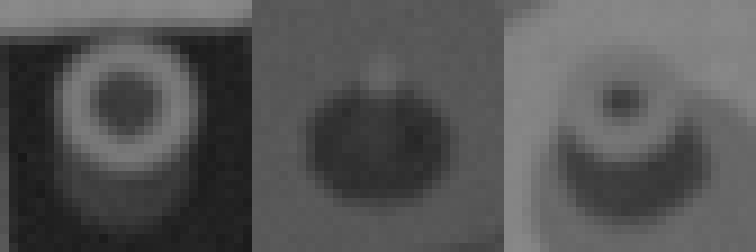

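View pics/top_z.png

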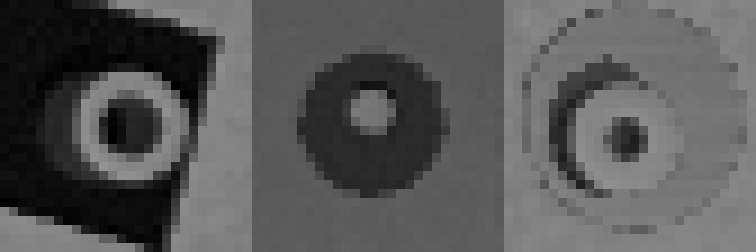

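Run:
```python
from h import *
t=grab_frame("top");s=grab_frame("side")
def blob(f,c,lo,hi,r=14,k=8):
    g=cv2.cvtColor(f["pixels"],cv2.COLOR_BGR2GRAY)[c[1]-r:c[1]+r+1,c[0]-r:c[0]+r+1]
    G=cv2.resize(g,None,fx=k,fy=k,interpolation=cv2.INTER_LINEAR)
    m=((G>=lo)&(G<=hi)).astype(np.uint8)
    cs,_=cv2.findContours(m,cv2.RETR_EXTERNAL,cv2.CHAIN_APPROX_NONE)
    res=[]
    for q in cs:
        if len(q)<60: continue
        e=cv2.fitEllipse(q)
        M=cv2.moments(q)
        h=lambda x:(x+.5)/k-.5
        res.append(((h(e[0][0])+c[0]-r,h(e[0][1])+c[1]-r),np.array(e[1])/k,(h(M['m10']/M['m00'])+c[0]-r,h(M['m01']/M['m00'])+c[1]-r)))
    return res
def rep(n,f,c,lo,hi,z,r=14):
    for e,ax,m in blob(f,c,lo,hi,r):
        if abs(e[0]-c[0])<8 and abs(e[1]-c[1])<8: print(n,np.round(e,2),ax.round(2),"ell",onz(f,*e,z)[:2],"mom",onz(f,*m,z)[:2])
rep("matsl top",t,(367,234),88,255,.049,9)
rep("matsl bore top",t,(367,234),0,80,.049,6)
rep("pin top",t,(257,199),80,255,.052,5)
rep("ring top",t,(257,199),0,65,.012)
rep("matsl side",s,(263,319),70,255,.049,11)
rep("matsl bore side",s,(263,318),0,85,.049,6)
rep("ring side",s,(259,210),0,65,.012,12)
# mat & tray & head
hsv=cv2.cvtColor(t["pixels"],cv2.COLOR_BGR2HSV);g=hsv[...,2]
print(onz(t,367,234,.049),onz(t,392,172,.14),onz(t,325,173,.03), onz(t,397,262,.06))
for c in [(304.5,151.5),(348,153.5),(304,193.5),(347.5,194.5)]: print("tray",onz(t,*c,.03)[:2])
```

```text
matsl top [374.8  239.69] [ 3.48 19.16] ell [ 0.4256 -0.3543] mom [ 0.431  -0.3551]
matsl top [367.   233.56] [12.06 12.41] ell [ 0.4439 -0.3306] mom [ 0.4439 -0.3306]
matsl bore top [366.99 237.64] [ 6.21 14.3 ] ell [ 0.4314 -0.3304] mom [ 0.4272 -0.3303]
matsl bore top [366.95 233.56] [6.43 6.88] ell [ 0.4439 -0.3305] mom [ 0.4439 -0.3305]
matsl bore top [372.21 228.94] [2.84 4.74] ell [ 0.4585 -0.3469] mom [ 0.4584 -0.347 ]
matsl bore top [361.77 229.22] [3.01 5.  ] ell [ 0.4569 -0.3147] mom [ 0.4576 -0.3142]
pin top [255.81 196.92] [4.5  4.73] ell [0.5501 0.0157] mom [0.5502 0.0157]
ring top [255.87 198.27] [15.75 16.07] ell [0.5502 0.0159] mom [0.5502 0.0159]
matsl side [261.71 315.44] [15.88 20.1 ] ell [ 0.4433 -0.327 ] mom [ 0.4444 -0.3284]
matsl bore side [263.36 322.56] [ 4.26 14.47] ell [ 0.4411 -0.3465] mom [ 0.4408 -0.3485]
matsl bore side [262.51 316.07] [6.52 6.94] ell [ 0.4447 -0.3293] mom [ 0.4447 -0.3293]
ring side [258.54 211.95] [11.95 15.95] ell [0.5507 0.0176] mom [0.5507 0.0175]
[ 0.4425 -0.3306  0.049 ] [ 0.6213 -0.3777  0.14  ] [ 0.6348 -0.2048  0.03  ] [ 0.3601 -0.4165  0.06  ]
tray [ 0.7042 -0.1386]
tray [ 0.7004 -0.2792]
tray [ 0.5669 -0.1378]
tray [ 0.5667 -0.2764]
```

```bash
cat >> h.py <<'E'
from scipy.spatial.transform import Rotation as R
def rot(o): w,x,y,z=o["tcp_rot"]; return R.from_quat([x,y,z,w]).as_matrix()
def st(target=None,ydir=None):
    o=observe();M=rot(o)
    print("t %.2f"%o["time"],"tcp",o["tcp_pos"],"F",o["force"].round(1),"w %.1fmm"%(o["gripper_width"]*85.4),"q",o["joint_pos"].round(2))
    print(" x",M[:,0].round(3)," y",M[:,1].round(3)," jawang(deg) %.2f"%np.degrees(np.arctan2(M[1,1],M[0,1])))
    yaw=0
    if ydir is not None:
        # yaw about tool x (down): world angle decreases with yaw
        a=np.arctan2(M[1,1],M[0,1]); d=(np.radians(ydir)-a+np.pi/2)%np.pi-np.pi/2
        yaw=-d*np.sign(-M[2,0]); print(" yaw needed %.3f"%yaw)
    if target is not None:
        d=np.array(target)-o["tcp_pos"]; print(" slide now(mm)",(M.T@d*1000).round(1),end="")
        print("  after yaw",((M@R.from_rotvec([yaw,0,0]).as_matrix()).T@d*1000).round(1))
    return o
E
python3 - <<'E'
from h import *
t=grab_frame("top")
st([.444,-.330,.12],0)
st([.444,-.330,.12],90)
# plate corners at z=.012 
for c in[(271.5,179),(271,219),(182,216.5)]: print(onz(t,*c,.012)[:2])
E
```

```text
t 0.35 tcp [ 0.1929 -0.5943  0.2015] F [ 0.8  0.1 -0.5] w 85.4mm q [-1.36  0.28 -0.03  1.27  0.    1.47]
 x [-0.  0. -1.]  y [ 0.309 -0.951 -0.   ]  jawang(deg) -72.02
 yaw needed -1.257
 slide now(mm) [  81.6 -173.8 -320.4]  after yaw [  81.6  251.1 -264.3]
t 0.35 tcp [ 0.1929 -0.5943  0.2015] F [ 0.8  0.1 -0.5] w 85.4mm q [-1.36  0.28 -0.03  1.27  0.    1.47]
 x [-0.  0. -1.]  y [ 0.309 -0.951 -0.   ]  jawang(deg) -72.02
 yaw needed 0.314
 slide now(mm) [  81.6 -173.8 -320.4]  after yaw [  81.6 -264.3 -251.1]
[ 0.6146 -0.0337]
[ 0.4841 -0.0344]
[0.4859 0.2531]
```

```bash
python3 -m crank '[{"slide":[0,-29,-53],"yaw":0,"grip":85},{"slide":[0,-29,-53],"yaw":0,"grip":85},{"slide":[0,-29,-53],"yaw":0,"grip":85},{"slide":[0,-29,-53],"yaw":0,"grip":85},{"slide":[0,-29,-53],"yaw":0,"grip":85}]' 25; python3 -c "
from h import *
st([.444,-.330,.08],0)"
```

```text
time: 0.98
tcp_pos: [0.404, -0.3739, 0.2015]
tcp_rot: [0.108, 0.699, 0.106, -0.698]
force: [1.1, -1.1, 0.5]
gripper_width: 0.992
t 0.97 tcp [ 0.404  -0.3739  0.2015] F [ 1.1 -1.1  0.5] w 84.7mm q [-0.86  0.14 -0.19  1.23 -0.    1.97]
 x [ 0.002 -0.003 -1.   ]  y [ 0.3   -0.954  0.004]  jawang(deg) -72.55
 yaw needed -1.266
 slide now(mm) [121.4 -30.3 -51.2]  after yaw [121.4  39.7 -44.3]
```

```bash
python3 -m crank '[{"slide":[20,-30,-51],"yaw":0,"grip":85},{"slide":[40,0,0],"yaw":0,"grip":85},{"slide":[30,0,0],"yaw":0,"grip":85},{"slide":[10,0,0],"yaw":0,"grip":85},{"slide":[0,0,0],"yaw":0,"grip":85}]' 25; python3 -c "
from h import *
st([.444,-.330,.012],0)
f=grab_frame('side');cv2.imwrite('pics/s1.png',cv2.resize(f['pixels'][220:384,160:360],None,fx=3,fy=3))"
```

```text
time: 1.6
tcp_pos: [0.4491, -0.327, 0.102]
tcp_rot: [0.113, 0.7, 0.108, -0.696]
force: [0.6, -0.0, 0.8]
gripper_width: 0.999
t 1.60 tcp [ 0.4491 -0.327   0.102 ] F [ 0.6 -0.   0.8] w 85.3mm q [-0.75  0.22 -0.32  1.02 -0.    2.08]
 x [ 0.007 -0.007 -1.   ]  y [ 0.308 -0.951  0.008]  jawang(deg) -72.04
 yaw needed -1.257
 slide now(mm) [90.   0.6  6.2]  after yaw [90.  -5.7  2.5]
```

View pics/s1.png

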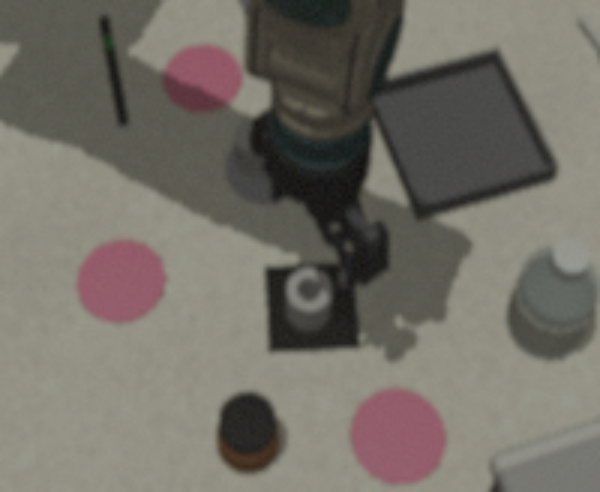

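```bash
python3 -m crank '[{"slide":[25,0.6,6],"yaw":0,"grip":85},{"slide":[25,0,0],"yaw":0,"grip":85},{"slide":[25,0,0],"yaw":0,"grip":85},{"slide":[14,0,0],"yaw":0,"grip":85},{"slide":[0,0,0],"yaw":0,"grip":85}]' 25; python3 -c "
from h import *
st([.444,-.330,.012],0)"
```

```text
time: 2.28
tcp_pos: [0.45, -0.3385, 0.0201]
tcp_rot: [0.117, 0.704, 0.101, -0.693]
force: [0.6, -0.3, 0.9]
gripper_width: 0.996
t 2.27 tcp [ 0.45   -0.3385  0.0201] F [ 0.6 -0.3  0.9] w 85.1mm q [-0.76  0.31 -0.4   0.83 -0.    2.07]
 x [ 0.019 -0.019 -1.   ]  y [ 0.305 -0.952  0.024]  jawang(deg) -72.25
 yaw needed -1.261
 slide now(mm) [  7.8 -10.2   3.2]  after yaw [ 7.8 -6.2 -8.7]
```

```bash
python3 -m crank '[{"slide":[0,-5,1.6],"yaw":0,"grip":85},{"slide":[0,-5,1.6],"yaw":0,"grip":85},{"slide":[0,0,0],"yaw":0,"grip":85}]' 25; python3 -c "
from h import *
st([.444,-.330,.012],0)"
```

```text
time: 2.65
tcp_pos: [0.4452, -0.3311, 0.0227]
tcp_rot: [0.118, 0.705, 0.1, -0.692]
force: [0.7, -0.6, 0.4]
gripper_width: 0.997
t 2.65 tcp [ 0.4452 -0.3311  0.0227] F [ 0.7 -0.6  0.4] w 85.2mm q [-0.76  0.29 -0.42  0.83 -0.    2.08]
 x [ 0.023 -0.022 -0.999]  y [ 0.304 -0.952  0.028]  jawang(deg) -72.27
 yaw needed -1.261
 slide now(mm) [10.7 -1.7  1. ]  after yaw [10.7 -1.5 -1.3]
```

```bash
python3 -m crank '[{"slide":[6,-1.7,1],"yaw":0,"grip":85},{"slide":[5,0,0],"yaw":0,"grip":30},{"slide":[0,0,0],"yaw":0,"grip":30},{"slide":[0,0,0],"yaw":0,"grip":30},{"slide":[0,0,0],"yaw":0,"grip":30}]' 25; python3 -c "
from h import *
st([.444,-.330,.012],0)"
```

```text
time: 3.28
tcp_pos: [0.4443, -0.3302, 0.0118]
tcp_rot: [0.118, 0.706, 0.1, -0.692]
force: [-0.8, -0.2, 0.8]
gripper_width: 0.447
t 3.27 tcp [ 0.4443 -0.3302  0.0118] F [-0.8 -0.2  0.8] w 38.2mm q [-0.76  0.3  -0.43  0.8  -0.    2.08]
 x [ 0.024 -0.023 -0.999]  y [ 0.305 -0.952  0.029]  jawang(deg) -72.26
 yaw needed -1.261
 slide now(mm) [-0.2 -0.3  0.2]  after yaw [-0.2 -0.3 -0.2]
```

```bash
python3 -m crank '[{"slide":[0,0,0],"yaw":0,"grip":85},{"slide":[0,0,0],"yaw":0,"grip":85},{"slide":[0,0,0],"yaw":0,"grip":85},{"slide":[0,0,0],"yaw":-0.18,"grip":85},{"slide":[0,0,0],"yaw":-0.18,"grip":85}]' 25; python3 -m crank '[{"slide":[0,0,0],"yaw":-0.18,"grip":85},{"slide":[0,0,0],"yaw":-0.18,"grip":85},{"slide":[0,0,0],"yaw":-0.18,"grip":85},{"slide":[0,0,0],"yaw":-0.18,"grip":85},{"slide":[0,0,0],"yaw":-0.18,"grip":85}]' ;python3 -c "
from h import *
st([.444,-.330,.012],0)"
```

```text
time: 3.9
tcp_pos: [0.4445, -0.3305, 0.0116]
tcp_rot: [0.247, 0.672, 0.226, -0.661]
force: [-0.5, 0.7, -0.0]
gripper_width: 0.996
time: 4.53
tcp_pos: [0.4446, -0.3305, 0.0114]
tcp_rot: [0.522, 0.49, 0.498, -0.49]
force: [-0.3, 0.6, -0.8]
gripper_width: 0.994
t 4.53 tcp [ 0.4446 -0.3305  0.0114] F [-0.3  0.6 -0.8] w 84.9mm q [-0.76  0.3  -0.43  0.8  -0.    0.77]
 x [ 0.024 -0.023 -0.999]  y [0.999 0.041 0.023]  jawang(deg) 2.35
 yaw needed 0.041
 slide now(mm) [-0.6 -0.6 -0.5]  after yaw [-0.6 -0.6 -0.5]
```

Rotated; now squeeze in the other direction and hold, then look.

```bash
python3 -m crank '[{"slide":[0,-0.6,-0.5],"yaw":0.04,"grip":30},{"slide":[0,0,0],"yaw":0,"grip":30},{"slide":[0,0,0],"yaw":0,"grip":30},{"slide":[0,0,0],"yaw":0,"grip":30}]' 40; python3 -c "
from h import *
st([.444,-.330,.012],0)"
```

```text
time: 5.03
tcp_pos: [0.4442, -0.3301, 0.012]
tcp_rot: [0.509, 0.503, 0.486, -0.502]
force: [-0.2, 0.3, -1.4]
gripper_width: 0.441
t 5.03 tcp [ 0.4442 -0.3301  0.012 ] F [-0.2  0.3 -1.4] w 37.7mm q [-0.76  0.3  -0.44  0.8  -0.    0.82]
 x [ 0.024 -0.023 -0.999]  y [ 1.    -0.009  0.025]  jawang(deg) -0.54
 yaw needed -0.009
 slide now(mm) [-0.  -0.2 -0.1]  after yaw [-0.  -0.2 -0.1]
```

```bash
python3 -m crank '[{"slide":[-25,0,0],"yaw":0,"grip":30},{"slide":[-45,0,0],"yaw":0,"grip":30},{"slide":[-45,0,0],"yaw":0,"grip":30},{"slide":[-25,0,0],"yaw":0,"grip":30},{"slide":[0,0,0],"yaw":0,"grip":30}]'; python3 -c "
from h import *
st([.5504,.0165,.15],0)"
```

```text
time: 5.65
tcp_pos: [0.4387, -0.3252, 0.1526]
tcp_rot: [0.506, 0.504, 0.487, -0.503]
force: [0.2, 0.1, -2.5]
gripper_width: 0.44
t 5.65 tcp [ 0.4387 -0.3252  0.1526] F [ 0.2  0.1 -2.5] w 37.5mm q [-0.76  0.15 -0.29  1.1  -0.    0.83]
 x [ 0.02  -0.019 -1.   ]  y [ 1.    -0.014  0.02 ]  jawang(deg) -0.79
 yaw needed -0.014
 slide now(mm) [  -1.8  106.9 -343.2]  after yaw [  -1.8  111.6 -341.7]
```

```bash
python3 -m crank '[{"slide":[0,18,-56],"yaw":-0.01,"grip":30},{"slide":[0,18,-56],"yaw":0,"grip":30},{"slide":[0,18,-56],"yaw":0,"grip":30},{"slide":[0,18,-56],"yaw":0,"grip":30},{"slide":[0,18,-56],"yaw":0,"grip":30}]'; python3 -c "
from h import *
st([.5504,.0165,.15],0)"
```

```text
time: 6.28
tcp_pos: [0.5294, -0.0417, 0.1399]
tcp_rot: [-0.503, -0.503, -0.489, 0.506]
force: [0.7, -0.5, -0.5]
gripper_width: 0.437
t 6.28 tcp [ 0.5294 -0.0417  0.1399] F [ 0.7 -0.5 -0.5] w 37.4mm q [-0.19  0.14 -0.33  1.09 -0.02  1.4 ]
 x [ 0.011 -0.018 -1.   ]  y [ 1.    -0.016  0.011]  jawang(deg) -0.94
 yaw needed -0.016
 slide now(mm) [-10.9  20.2 -58.4]  after yaw [-10.9  21.1 -58.1]
```

```bash
python3 -m crank '[{"slide":[-4,14,-40],"yaw":-0.016,"grip":30},{"slide":[-4,6,-16],"yaw":0,"grip":30},{"slide":[0,0,0],"yaw":0,"grip":30},{"slide":[0,0,0],"yaw":0,"grip":30}]'; python3 -c "
from h import *
st([.551,.0163,.10],0)"
```

```text
time: 6.78
tcp_pos: [0.5461, 0.0185, 0.1401]
tcp_rot: [0.505, 0.495, 0.496, -0.504]
force: [-0.7, 0.1, -0.6]
gripper_width: 0.439
t 6.78 tcp [0.5461 0.0185 0.1401] F [-0.7  0.1 -0.6] w 37.5mm q [-0.07  0.18 -0.28  1.11 -0.02  1.49]
 x [-0.    -0.018 -1.   ]  y [ 1.     0.004 -0.   ]  jawang(deg) 0.21
 yaw needed 0.004
 slide now(mm) [40.1  4.9  1.5]  after yaw [40.1  4.9  1.5]
```

```bash
python3 -m crank '[{"slide":[25,4.9,1.5],"yaw":0,"grip":30},{"slide":[25,0,0],"yaw":0,"grip":30},{"slide":[18,0,0],"yaw":0,"grip":30},{"slide":[0,0,0],"yaw":0,"grip":30},{"slide":[0,0,0],"yaw":0,"grip":30}]'; python3 -c "
from h import *
st([.551,.0163,.067],0)
f=grab_frame('side');cv2.imwrite('pics/s2.png',cv2.resize(f['pixels'][140:260,200:330],None,fx=5,fy=5,interpolation=cv2.INTER_CUBIC))"
```

```text
time: 7.4
tcp_pos: [0.5498, 0.008, 0.0706]
tcp_rot: [-0.503, -0.497, -0.493, 0.507]
force: [0.2, -0.6, -0.4]
gripper_width: 0.439
t 7.40 tcp [0.5498 0.008  0.0706] F [ 0.2 -0.6 -0.4] w 37.5mm q [-0.09  0.25 -0.36  0.96 -0.02  1.49]
 x [-0.001 -0.02  -1.   ]  y [ 1.    -0.008 -0.   ]  jawang(deg) -0.45
 yaw needed -0.008
 slide now(mm) [ 3.4  1.1 -8.4]  after yaw [ 3.4  1.2 -8.3]
```

View pics/s2.png

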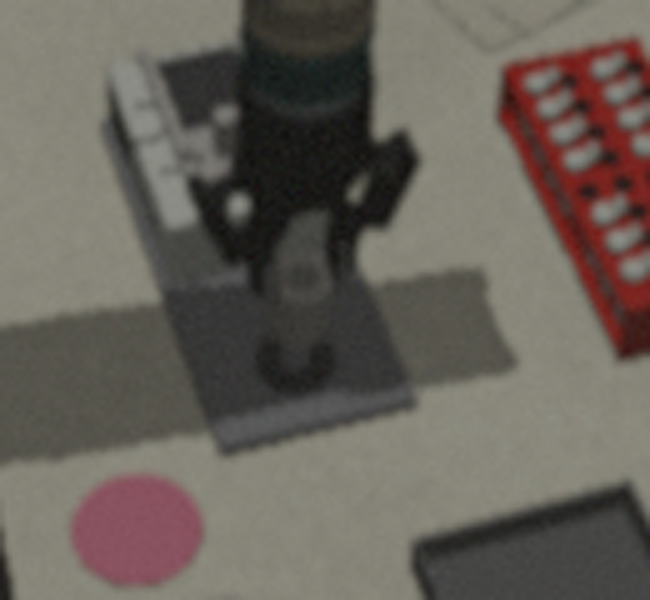

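```bash
python3 -m crank '[{"slide":[0,1,-5],"yaw":-0.008,"grip":30},{"slide":[0,0,-3.5],"yaw":0,"grip":30},{"slide":[0,0,0],"yaw":0,"grip":30}]'; python3 -c "
from h import *
st([.551,.0163,.063],0)"
```

```text
time: 7.82
tcp_pos: [0.5525, 0.0169, 0.0726]
tcp_rot: [0.506, 0.496, 0.494, -0.504]
force: [0.1, -0.2, -1.9]
gripper_width: 0.437
t 7.83 tcp [0.5525 0.0169 0.0726] F [ 0.1 -0.2 -1.9] w 37.3mm q [-0.07  0.25 -0.35  0.96 -0.02  1.5 ]
 x [ 0.003 -0.02  -1.   ]  y [1.    0.001 0.003]  jawang(deg) 0.04
 yaw needed 0.001
 slide now(mm) [ 9.6 -1.6  0.5]  after yaw [ 9.6 -1.6  0.5]
```

```bash
python3 -m crank '[{"slide":[3,-1.2,0],"yaw":0,"grip":30},{"slide":[3,0,0],"yaw":0,"grip":30},{"slide":[3,0,0],"yaw":0,"grip":30},{"slide":[0,0,0],"yaw":0,"grip":30}]'; python3 -c "
from h import *
st([.551,.0163,.055],0)"
```

```text
time: 8.32
tcp_pos: [0.5512, 0.0171, 0.0629]
tcp_rot: [0.506, 0.495, 0.494, -0.504]
force: [-0.3, 0.1, -1.9]
gripper_width: 0.438
t 8.32 tcp [0.5512 0.0171 0.0629] F [-0.3  0.1 -1.9] w 37.4mm q [-0.07  0.26 -0.36  0.94 -0.02  1.49]
 x [ 0.003 -0.021 -1.   ]  y [1.    0.001 0.003]  jawang(deg) 0.08
 yaw needed 0.001
 slide now(mm) [ 7.9 -0.2  0.6]  after yaw [ 7.9 -0.2  0.6]
```

```bash
python3 -m crank '[{"slide":[2,0,0.6],"yaw":0,"grip":30},{"slide":[2,0,0],"yaw":0,"grip":30},{"slide":[2,0,0],"yaw":0,"grip":30},{"slide":[2,0,0],"yaw":0,"grip":30}]'; python3 -c "
from h import *
st([.551,.0163,.050],0)"
```

```text
time: 8.82
tcp_pos: [0.5517, 0.0161, 0.0546]
tcp_rot: [0.506, 0.496, 0.494, -0.504]
force: [-0.2, -0.1, -1.6]
gripper_width: 0.437
t 8.82 tcp [0.5517 0.0161 0.0546] F [-0.2 -0.1 -1.6] w 37.3mm q [-0.08  0.27 -0.37  0.93 -0.02  1.49]
 x [ 0.004 -0.02  -1.   ]  y [1.    0.001 0.004]  jawang(deg) 0.06
 yaw needed 0.001
 slide now(mm) [ 4.6 -0.7 -0.3]  after yaw [ 4.6 -0.7 -0.3]
```

```bash
python3 -m crank '[{"slide":[3,-0.7,-0.3],"yaw":0,"grip":30},{"slide":[4,0,0],"yaw":0,"grip":30},{"slide":[4,0,0],"yaw":0,"grip":30},{"slide":[4,0,0],"yaw":0,"grip":30},{"slide":[0,0,0],"yaw":0,"grip":30}]'; python3 -c "
from h import *
st([.551,.0163,.020],0)"
```

```text
time: 9.45
tcp_pos: [0.5515, 0.0163, 0.0385]
tcp_rot: [0.506, 0.496, 0.494, -0.504]
force: [0.2, -0.1, -1.0]
gripper_width: 0.438
t 9.45 tcp [0.5515 0.0163 0.0385] F [ 0.2 -0.1 -1. ] w 37.4mm q [-0.08  0.28 -0.39  0.89 -0.02  1.49]
 x [ 0.005 -0.02  -1.   ]  y [1.    0.001 0.005]  jawang(deg) 0.06
 yaw needed 0.001
 slide now(mm) [18.5 -0.6 -0.4]  after yaw [18.5 -0.6 -0.4]
```

```bash
python3 -m crank '[{"slide":[4,-0.5,-0.3],"yaw":0,"grip":30},{"slide":[4,0,0],"yaw":0,"grip":30},{"slide":[4,0,0],"yaw":0,"grip":30},{"slide":[3,0,0],"yaw":0,"grip":30},{"slide":[1.5,0,0],"yaw":0,"grip":30}]'; python3 -c "
from h import *
st([.551,.0163,.020],0)"
```

```text
time: 10.07
tcp_pos: [0.5515, 0.0163, 0.0211]
tcp_rot: [0.507, 0.496, 0.494, -0.503]
force: [0.5, 0.2, -1.3]
gripper_width: 0.437
t 10.07 tcp [0.5515 0.0163 0.0211] F [ 0.5  0.2 -1.3] w 37.4mm q [-0.08  0.31 -0.41  0.85 -0.02  1.49]
 x [ 0.006 -0.02  -1.   ]  y [1.    0.001 0.005]  jawang(deg) 0.07
 yaw needed 0.001
 slide now(mm) [ 1.1 -0.5 -0. ]  after yaw [ 1.1 -0.5 -0. ]
```

```bash
python3 -m crank '[{"slide":[1,0,0],"yaw":0,"grip":30},{"slide":[1,0,0],"yaw":0,"grip":30},{"slide":[0,0,0],"yaw":0,"grip":30}]'; python3 -c "
from h import *
st([.551,.0163,.020],0)"
```

```text
time: 10.45
tcp_pos: [0.5515, 0.0166, 0.0204]
tcp_rot: [0.507, 0.496, 0.494, -0.503]
force: [0.8, -0.2, -1.9]
gripper_width: 0.437
t 10.45 tcp [0.5515 0.0166 0.0204] F [ 0.8 -0.2 -1.9] w 37.4mm q [-0.08  0.31 -0.41  0.85 -0.02  1.49]
 x [ 0.005 -0.019 -1.   ]  y [1.    0.002 0.005]  jawang(deg) 0.09
 yaw needed 0.002
 slide now(mm) [ 0.4 -0.5  0.3]  after yaw [ 0.4 -0.5  0.3]
```

```bash
python3 -m crank '[{"slide":[0,0,0],"yaw":0,"grip":85},{"slide":[0,0,0],"yaw":0,"grip":85},{"slide":[0,0,0],"yaw":0,"grip":85},{"slide":[-15,0,0],"yaw":0,"grip":85},{"slide":[-25,0,0],"yaw":0,"grip":85}]'; python3 -m crank '[{"slide":[-45,0,0],"yaw":0,"grip":85},{"slide":[-45,0,0],"yaw":0,"grip":85},{"slide":[-20,0,0],"yaw":0,"grip":85},{"slide":[0,0,60],"yaw":0,"grip":85},{"slide":[0,0,60],"yaw":0,"grip":85}]';python3 -c "
from h import *
st()
for n in ('side','top'):
  f=grab_frame(n);cv2.imwrite(f'pics/{n}3.png',f['pixels'])
  c=(258,207) if n=='side' else (256,197)
  cv2.imwrite(f'pics/{n}3c.png',cv2.resize(f['pixels'][c[1]-60:c[1]+30,c[0]-85:c[0]+35],None,fx=6,fy=6,interpolation=cv2.INTER_CUBIC))"
```

```text
time: 11.08
tcp_pos: [0.5488, 0.0171, 0.0598]
tcp_rot: [0.505, 0.495, 0.495, -0.505]
force: [0.9, -0.9, 0.3]
gripper_width: 0.992
time: 11.7
tcp_pos: [0.5528, -0.0997, 0.1849]
tcp_rot: [0.511, 0.495, 0.494, -0.5]
force: [0.1, -1.2, -0.4]
gripper_width: 0.993
t 11.70 tcp [ 0.5528 -0.0997  0.1849] F [ 0.1 -1.2 -0.4] w 84.8mm q [-0.28  0.16 -0.21  1.18 -0.02  1.28]
 x [ 0.012 -0.021 -1.   ]  y [1.    0.01  0.012]  jawang(deg) 0.57
```

View pics/side3c.png

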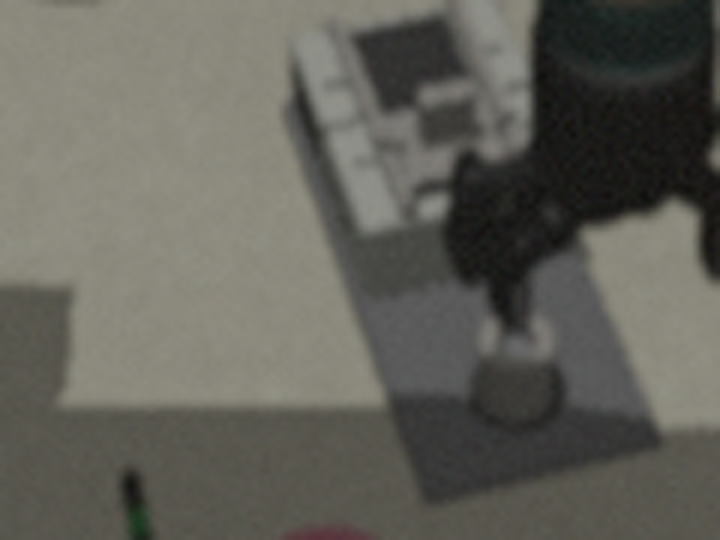

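View pics/top3c.png

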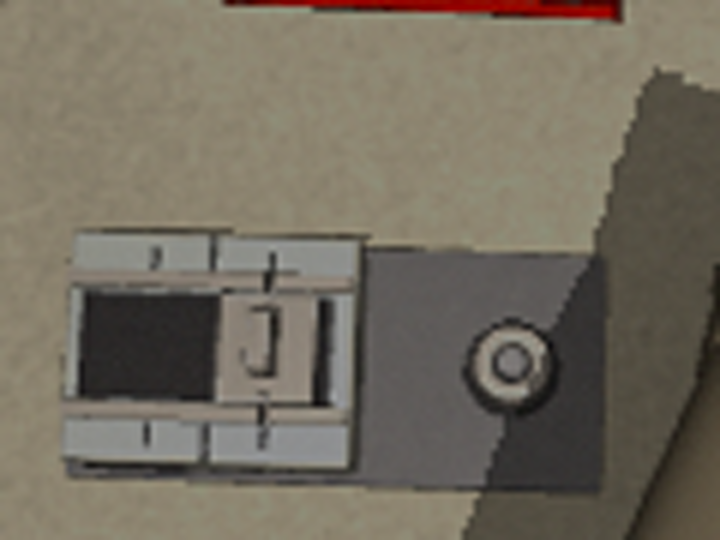

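Run:
```python
import cv2,numpy as np
t=cv2.imread("pics/top0.png");s=cv2.imread("pics/side0.png")
a=cv2.resize(t[172:222,178:238],None,fx=12,fy=12,interpolation=cv2.INTER_NEAREST)
b=cv2.resize(s[140:200,215:275],None,fx=10,fy=10,interpolation=cv2.INTER_NEAREST)
def grid(im,x0,y0,k):
    for i in range(0,im.shape[1]//k,5): cv2.putText(im,str(x0+i),(i*k,8),0,.3,(0,0,255)); cv2.line(im,(i*k+k//2,10),(i*k+k//2,16),(0,0,255))
    for i in range(0,im.shape[0]//k,5): cv2.putText(im,str(y0+i),(0,i*k+k//2),0,.3,(0,0,255))
grid(a,178,172,12);grid(b,215,140,10)
cv2.imwrite("pics/a.png",a);cv2.imwrite("pics/b.png",b)
```

```text
(no output)
```

View pics/a.png

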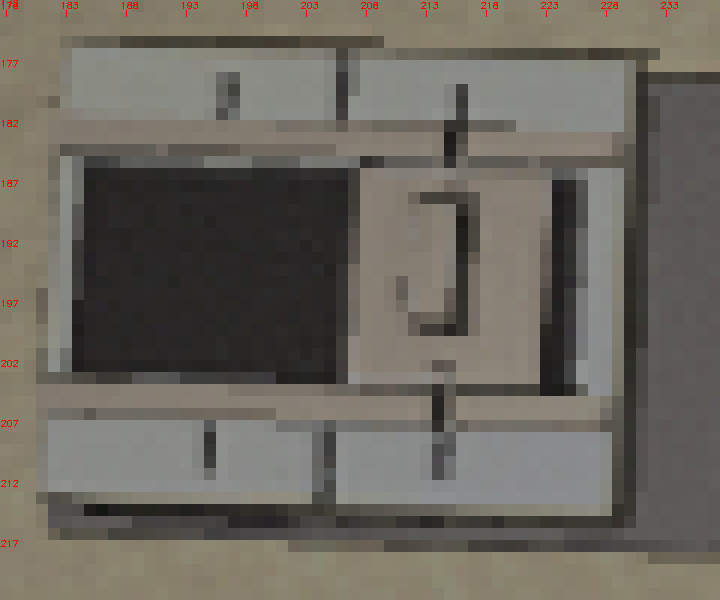

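View pics/b.png

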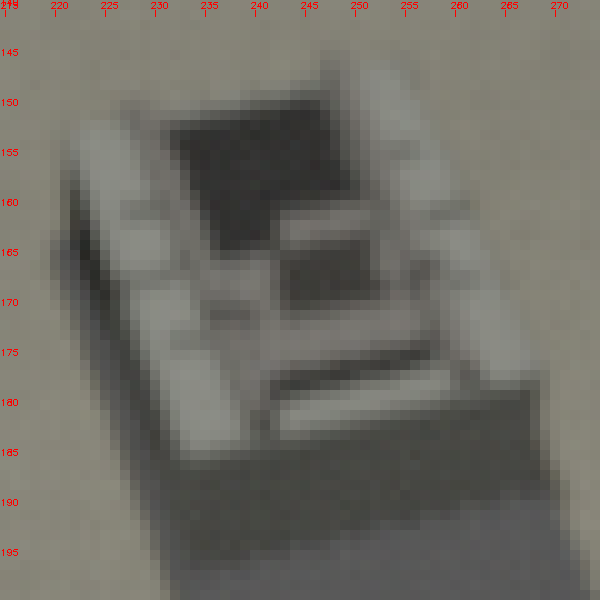

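Run:
```python
from h import *
t=grab_frame("top")
for n,c in {"shutU":(216,180),"shutL":(214.4,209),"halfU":(206,179),"halfL":(204.7,209),"openU":(196.6,179),"openL":(195.2,209)}.items(): print(n,onz(t,*c,.072)[:2])
for n,c in {"nearfoot":(217.3,193),"footU":(217,187.7),"footL":(216.5,199.5)}.items(): print(n,onz(t,*c,.077)[:2])
for n,c in {"toprightU":(215.5,188.5),"toprightL":(215,198.5),"topleft":(211.3,193.5)}.items(): print(n,onz(t,*c,.112)[:2])
s=grab_frame("side")
for z in (.105,.110,.115): print(z,"top face mid side",onz(s,247,162,z)[:2], onz(s,247.3,164,z)[:2])
print(onz(s,247.8,170.5,.077)[:2])
```

```text
shutU [0.5979 0.1398]
shutL [0.5079 0.1414]
halfU [0.6004 0.1709]
halfL [0.5073 0.1712]
openU [0.5998 0.2   ]
openL [0.5066 0.2003]
nearfoot [0.5569 0.1337]
footU [0.5733 0.1352]
footL [0.5368 0.1354]
toprightU [0.566  0.1352]
toprightL [0.5361 0.1356]
topleft [0.5508 0.1471]
0.105 top face mid side [0.5545 0.1498] [0.5528 0.1413]
0.11 top face mid side [0.553  0.1453] [0.5513 0.1368]
0.115 top face mid side [0.5516 0.1407] [0.5499 0.1323]
[0.5537 0.1388]
```

```bash
python3 -m crank '[{"slide":[0,0,0],"yaw":-0.18,"grip":85},{"slide":[0,0,0],"yaw":-0.18,"grip":85},{"slide":[0,0,0],"yaw":-0.18,"grip":85},{"slide":[0,0,0],"yaw":-0.18,"grip":85},{"slide":[0,0,0],"yaw":-0.18,"grip":60}]' 60;  python3 -m crank '[{"slide":[0,0,0],"yaw":-0.18,"grip":60},{"slide":[0,0,0],"yaw":-0.18,"grip":60},{"slide":[0,0,0],"yaw":-0.18,"grip":60},{"slide":[0,0,0],"yaw":-0.12,"grip":60},{"slide":[0,0,0],"yaw":0,"grip":60}]';python3 -c "
from h import *
st([.551,.141,.17],90)"
```

```text
time: 12.52
tcp_pos: [0.5503, -0.0918, 0.1845]
tcp_rot: [0.677, 0.214, 0.668, -0.224]
force: [0.7, -0.3, 0.8]
gripper_width: 0.808
time: 13.15
tcp_pos: [0.5484, -0.0825, 0.1851]
tcp_rot: [0.708, -0.026, 0.705, 0.017]
force: [-0.0, 0.2, 0.1]
gripper_width: 0.701
t 13.15 tcp [ 0.5484 -0.0825  0.1851] F [-0.   0.2  0.1] w 59.9mm q [-0.26  0.16 -0.21  1.19 -0.01 -0.32]
 x [ 0.005 -0.014 -1.   ]  y [-0.061  0.998 -0.014]  jawang(deg) 93.48
 yaw needed 0.061
 slide now(mm) [ 12.  223.2  16.1]  after yaw [ 12.  223.7   2.6]
```

```bash
python3 -m crank '[{"slide":[0,55,0],"yaw":0.06,"grip":60},{"slide":[0,55,0],"yaw":0,"grip":60},{"slide":[0,55,0],"yaw":0,"grip":60},{"slide":[0,40,0],"yaw":0,"grip":60},{"slide":[0,0,0],"yaw":0,"grip":60}]';python3 -c "
from h import *
st([.551,.141,.13],90)"
```

```text
time: 13.78
tcp_pos: [0.545, 0.1318, 0.1831]
tcp_rot: [0.709, -0.001, 0.705, -0.008]
force: [-0.6, -1.2, 0.2]
gripper_width: 0.704
t 13.78 tcp [0.545  0.1318 0.1831] F [-0.6 -1.2  0.2] w 60.1mm q [ 0.13  0.17 -0.2   1.2  -0.01  0.14]
 x [ 0.006 -0.013 -1.   ]  y [ 0.01   1.    -0.013]  jawang(deg) 89.44
 yaw needed -0.010
 slide now(mm) [53.   9.9  5.6]  after yaw [53.   9.9  5.7]
```

```bash
python3 -m crank '[{"slide":[10,10,5.7],"yaw":-0.01,"grip":60},{"slide":[15,0,0],"yaw":0,"grip":60},{"slide":[15,0,0],"yaw":0,"grip":60},{"slide":[8,0,0],"yaw":0,"grip":60},{"slide":[0,0,0],"yaw":0,"grip":60}]';python3 -c "
from h import *
st([.551,.141,.13],90)
for n in ('side','top'):
  f=grab_frame(n)
  cv2.imwrite(f'pics/{n}4c.png',cv2.resize(f['pixels'][130:230,180:290],None,fx=6,fy=6,interpolation=cv2.INTER_CUBIC))"
```

```text
time: 14.4
tcp_pos: [0.5498, 0.1391, 0.1299]
tcp_rot: [0.708, -0.003, 0.706, -0.007]
force: [0.0, 0.9, -0.1]
gripper_width: 0.705
t 14.40 tcp [0.5498 0.1391 0.1299] F [ 0.   0.9 -0.1] w 60.2mm q [ 0.14  0.22 -0.25  1.1  -0.01  0.15]
 x [ 0.002 -0.014 -1.   ]  y [ 0.004  1.    -0.014]  jawang(deg) 89.75
 yaw needed -0.004
 slide now(mm) [-0.2  1.9  1.2]  after yaw [-0.2  1.9  1.2]
```

View pics/side4c.png

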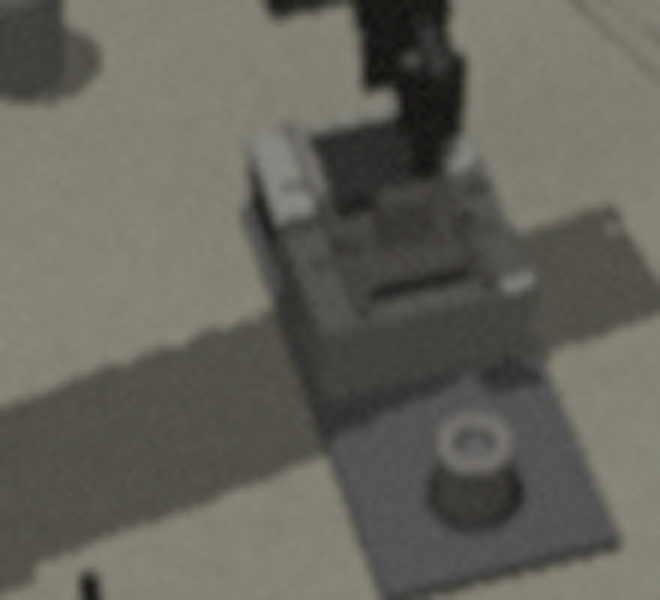

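View pics/top4c.png

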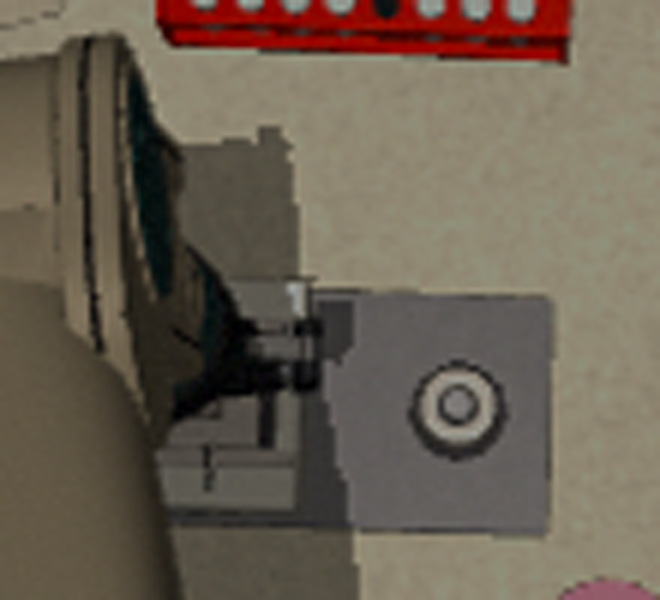

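```bash
python3 -c "
from h import *
s=grab_frame('side')
for z in(.057,.06,.065,.097):print(z,proj(s,[.5504,.0165,z]))"
python3 -m crank '[{"slide":[12,2,1],"yaw":0,"grip":50},{"slide":[12,0,0],"yaw":0,"grip":40},{"slide":[10,0,0],"yaw":0,"grip":40},{"slide":[6,0,0],"yaw":0,"grip":40},{"slide":[3,0,0],"yaw":0,"grip":40}]';python3 -c "
from h import *
st([.551,.141,.083],90)"
```

```text
0.057 [258.8634 203.3652]
0.06 [258.8843 202.758 ]
0.065 [258.9192 201.7412]
0.097 [259.1473 195.0942]
time: 15.18
tcp_pos: [0.5531, 0.1413, 0.0863]
tcp_rot: [0.71, -0.003, 0.705, -0.006]
force: [-0.2, -0.5, -0.2]
gripper_width: 0.468
t 15.18 tcp [0.5531 0.1413 0.0863] F [-0.2 -0.5 -0.2] w 39.9mm q [ 0.14  0.27 -0.3   1.   -0.01  0.15]
 x [ 0.007 -0.013 -1.   ]  y [ 0.004  1.    -0.013]  jawang(deg) 89.78
 yaw needed -0.004
 slide now(mm) [ 3.3 -0.2 -2.1]  after yaw [ 3.3 -0.2 -2.1]
```

```bash
python3 -m crank '[{"slide":[3,0,-2],"yaw":0,"grip":30},{"slide":[0,0,0],"yaw":0,"grip":5},{"slide":[0,0,0],"yaw":0,"grip":5},{"slide":[0,0,0],"yaw":0,"grip":5},{"slide":[0,0,0],"yaw":0,"grip":5}]' 70;python3 -c "
from h import *
st([.551,.171,.083],90)"
```

```text
time: 15.8
tcp_pos: [0.5508, 0.1432, 0.0832]
tcp_rot: [0.709, -0.002, 0.705, -0.004]
force: [0.0, 2.2, -1.3]
gripper_width: 0.079
t 15.80 tcp [0.5508 0.1432 0.0832] F [ 0.   2.2 -1.3] w 6.8mm q [ 0.15  0.26 -0.31  0.99 -0.01  0.15]
 x [ 0.007 -0.009 -1.   ]  y [ 0.003  1.    -0.009]  jawang(deg) 89.84
 yaw needed -0.003
 slide now(mm) [-0.  27.8  0.1]  after yaw [-0.  27.8  0.2]
```

```bash
python3 -m crank '[{"slide":[0,0,0],"yaw":0,"grip":5},{"slide":[0,5,0],"yaw":0,"grip":5},{"slide":[0,0,0],"yaw":0,"grip":5}]';python3 -c "
from h import *
st([.551,.171,.083],90)
for n in ('side',):
  f=grab_frame(n)
  cv2.imwrite(f'pics/{n}5c.png',cv2.resize(f['pixels'][130:200,210:280],None,fx=9,fy=9,interpolation=cv2.INTER_CUBIC))"
```

```text
time: 16.18
tcp_pos: [0.5508, 0.145, 0.0832]
tcp_rot: [0.709, -0.004, 0.705, -0.008]
force: [-0.8, -3.5, -0.6]
gripper_width: 0.08
t 16.18 tcp [0.5508 0.145  0.0832] F [-0.8 -3.5 -0.6] w 6.9mm q [ 0.15  0.27 -0.3   1.   -0.02  0.16]
 x [ 0.007 -0.017 -1.   ]  y [ 0.005  1.    -0.017]  jawang(deg) 89.74
 yaw needed -0.005
 slide now(mm) [-0.2 26.   0.1]  after yaw [-0.2 26.   0.2]
```

View pics/side5c.png

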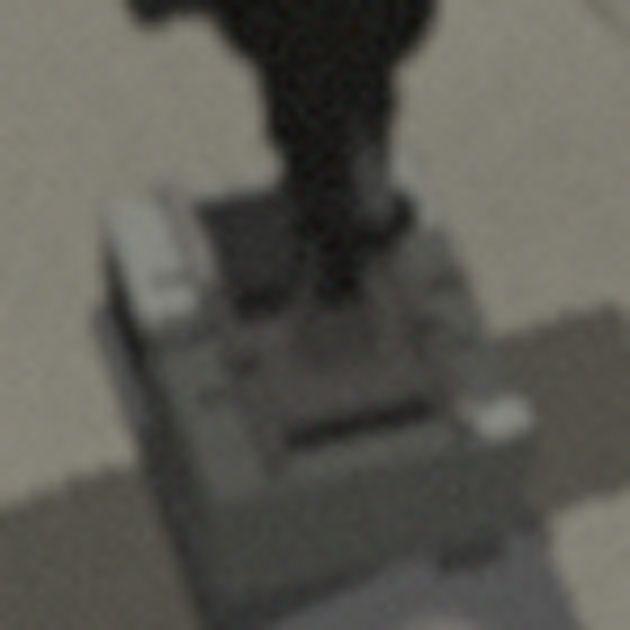

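```bash
python3 -m crank '[{"slide":[0,8,0],"yaw":0,"grip":5},{"slide":[0,8,0],"yaw":0,"grip":5},{"slide":[0,8,0],"yaw":0,"grip":5},{"slide":[0,0,0],"yaw":0,"grip":5}]';python3 -c "
from h import *
st([.551,.173,.083],90)
for n in ('side',):
  f=grab_frame(n)
  cv2.imwrite(f'pics/{n}6c.png',cv2.resize(f['pixels'][130:200,210:280],None,fx=9,fy=9,interpolation=cv2.INTER_CUBIC))"
```

```text
time: 16.73
tcp_pos: [0.551, 0.1628, 0.0832]
tcp_rot: [0.709, -0.008, 0.705, -0.014]
force: [-0.1, -5.4, -0.6]
gripper_width: 0.08
t 16.73 tcp [0.551  0.1628 0.0832] F [-0.1 -5.4 -0.6] w 6.8mm q [ 0.19  0.28 -0.29  1.   -0.03  0.2 ]
 x [ 0.007 -0.032 -0.999]  y [ 0.009  0.999 -0.032]  jawang(deg) 89.51
 yaw needed -0.009
 slide now(mm) [-0.1 10.2 -0.1]  after yaw [-0.1 10.2  0. ]
```

View pics/side6c.png

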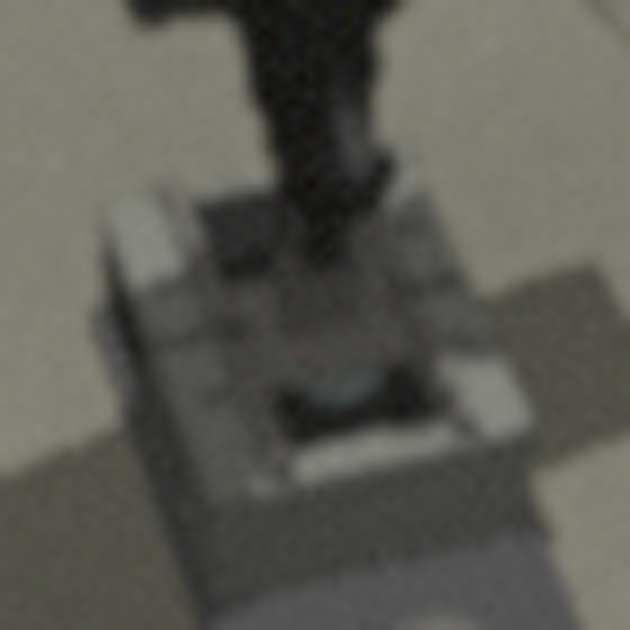

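```bash
python3 -m crank '[{"slide":[0,6,0],"yaw":0,"grip":5},{"slide":[0,6,0],"yaw":0,"grip":5},{"slide":[0,0,0],"yaw":0,"grip":5}]';python3 -c "
from h import *
st([.551,.173,.083],90)
for n in ('side','top'):
  f=grab_frame(n)
  p=f['pixels'][140:190,215:265] if n=='side' else f['pixels'][170:220,178:238]
  p=cv2.convertScaleAbs(p,alpha=2.0 if n=='side' else 1.5)
  cv2.imwrite(f'pics/{n}7c.png',cv2.resize(p,None,fx=12,fy=12,interpolation=cv2.INTER_CUBIC))"
```

```text
time: 17.15
tcp_pos: [0.551, 0.1685, 0.0833]
tcp_rot: [0.709, -0.012, 0.705, -0.02]
force: [0.4, -5.6, -0.9]
gripper_width: 0.08
t 17.15 tcp [0.551  0.1685 0.0833] F [ 0.4 -5.6 -0.9] w 6.9mm q [ 0.21  0.28 -0.28  1.01 -0.05  0.22]
 x [ 0.007 -0.046 -0.999]  y [ 0.012  0.999 -0.046]  jawang(deg) 89.31
 yaw needed -0.012
 slide now(mm) [ 0.1  4.5 -0.1]  after yaw [ 0.1  4.5 -0. ]
```

View pics/side7c.png

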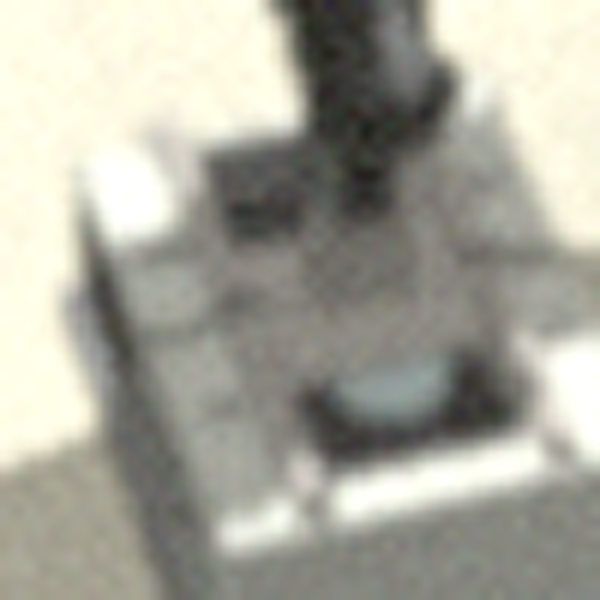

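View pics/top7c.png

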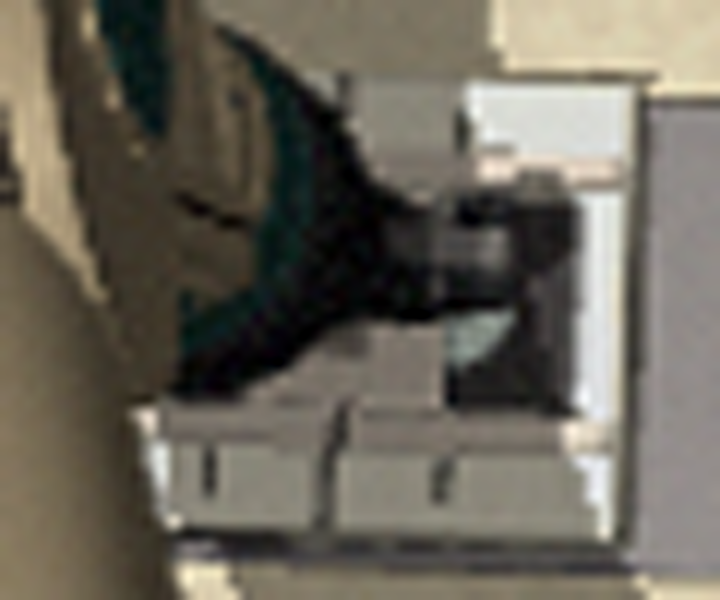

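```bash
cat > meas.py <<'E'
from h import *
st([.551,.173,.083],90)
f=grab_frame('top'); g=cv2.cvtColor(f['pixels'],cv2.COLOR_BGR2GRAY).astype(float)
g0=cv2.cvtColor(cv2.imread('pics/top0.png'),cv2.COLOR_BGR2GRAY).astype(float)
print("now"); print(g[203:213,192:222].astype(int))
cv2.imwrite('pics/m%.0f.png'%(observe()['time']*100),cv2.resize(cv2.convertScaleAbs(f['pixels'][190:220,178:238],alpha=1.6),None,fx=13,fy=13,interpolation=cv2.INTER_NEAREST))
E
python3 -m crank '[{"slide":[0,5,0],"yaw":0,"grip":5},{"slide":[0,5,0],"yaw":0,"grip":5}]'; python3 meas.py; ls -t pics|head -1
python3 - <<'E'
from h import *
g0=cv2.cvtColor(cv2.imread('pics/top0.png'),cv2.COLOR_BGR2GRAY)
print(g0[203:213,192:222])
E
```

```text
time: 17.5
tcp_pos: [0.5511, 0.1733, 0.0832]
tcp_rot: [0.709, -0.015, 0.704, -0.025]
force: [-0.2, -7.6, 2.3]
gripper_width: 0.078
t 17.50 tcp [0.5511 0.1733 0.0832] F [-0.2 -7.6  2.3] w 6.7mm q [ 0.22  0.29 -0.27  1.01 -0.06  0.24]
 x [ 0.006 -0.056 -0.998]  y [ 0.015  0.998 -0.056]  jawang(deg) 89.14
 yaw needed -0.015
 slide now(mm) [ 0.2 -0.3 -0.1]  after yaw [ 0.2 -0.3 -0.1]
now
[[51 37 37 36 43 74 73 73 75 58 62 66 60 69 85 86 86 84 82 83 83  7 17 20
  24 18 20 22 19 22]
 [75 75 74 76 76 79 79 78 79 79 78 72 33 70 85 79 63 65 66 68 74 69 73 68
  48 53 52 51 54 53]
 [74 77 77 76 75 75 76 74 75 75 76 71 23 77 78 78 75 75 77 76 77 78 78 79
  77 78 79 80 79 77]
 [69 64 65 65 63 65 65 64 65 75 77 72 23 79 76 77 76 76 76 77 75 77 79 78
  75 77 78 78 79 78]
 [88 89 84 55 91 91 88 89 88 76 76 74 46 62 78 77 76 72 71 72 74 74 76 73
  61 73 72 72 70 70]
 [89 88 83 30 91 91 88 90 89 89 91 87 62 43 93 90 89 89 90 87 92 89 68 58
  92 91 89 89 90 89]
 [89 90 83 38 93 89 88 88 89 88 90 88 63 37 92 89 90 89 91 88 92 88 48 53
  91 91 91 90 89 92]
 [89 91 83 36 93 88 90 90 88 89 88 90 65 54 93 9
[... 798 characters left out ...]
110  89 114 111 110 109
  111 110 113 106  45 114  94 112 109 111 111 110]
 [138 140 131  49 143 141 138 139 138 137 139 135 100  61 141 139 139 137
  137 137 139 137 103  91 140 140 137 139 138 137]
 [139 139 130  54 143 138 138 137 138 139 140 137 101  62 143 139 138 139
  140 138 139 133  73  86 141 139 137 138 138 139]
 [138 141 130  62 142 138 137 138 138 137 139 136  99  67 142 139 137 138
  138 138 139 133  76 113 141 139 139 137 139 138]
 [138 138 134 109 142 137 138 138 137 135 139 136 101  87 143 138 139 139
  138 138 138 132  76 112 139 138 139 139 139 138]
 [140 140 141 139 142 141 140 139 141 139 141 138 102  71 144 139 140 140
  138 139 139 140 136 137 140 139 138 137 140 138]]
```

```bash
python3 -m crank '[{"slide":[0,0,0],"yaw":0,"grip":5}]'; python3 meas.py | grep -A4 -E "tcp|now"; python3 -c "
from h import *
st()"
```

```text
time: 17.68
tcp_pos: [0.5511, 0.1717, 0.0833]
tcp_rot: [0.709, -0.016, 0.704, -0.027]
force: [0.1, -8.6, -0.3]
gripper_width: 0.08
t 17.68 tcp [0.5511 0.1717 0.0833] F [ 0.1 -8.6 -0.3] w 6.8mm q [ 0.22  0.29 -0.27  1.01 -0.06  0.24]
 x [ 0.006 -0.061 -0.998]  y [ 0.015  0.998 -0.061]  jawang(deg) 89.11
 yaw needed -0.015
 slide now(mm) [ 0.2  1.4 -0.1]  after yaw [ 0.2  1.4 -0.1]
now
[[55 37 36 38 39 65 76 75 74 60 68 69 75 60 72 84 88 80 82 82 80 55 17 19
  20 20 21 18 21 21]
 [75 77 75 73 76 79 78 80 79 77 77 76 57 45 76 82 63 66 67 71 73 74 70 68
  49 52 51 53 57 55]
t 17.73 tcp [0.551  0.1715 0.0832] F [ 0.5 -7.2  0.6] w 6.9mm q [ 0.22  0.29 -0.27  1.01 -0.06  0.24]
 x [ 0.006 -0.061 -0.998]  y [ 0.016  0.998 -0.061]  jawang(deg) 89.10
```

```bash
python3 -m crank '[{"slide":[0,0,0],"yaw":0,"grip":5},{"slide":[0,0,0],"yaw":0,"grip":5}]'; python3 meas.py | grep -A6 -E "now"; ls -t pics|head -1
```

```text
time: 17.98
tcp_pos: [0.551, 0.1675, 0.0833]
tcp_rot: [0.709, -0.018, 0.704, -0.031]
force: [0.4, -5.7, -0.6]
gripper_width: 0.082
 slide now(mm) [-0.1  5.5 -0.1]  after yaw [-0.1  5.5 -0. ]
now
[[54 35 36 37 37 35 45 77 75 59 61 65 70 80 62 74 86 83 83 84 82 85 86 16
  23 22 20 17 21 20]
 [76 75 73 75 75 81 77 79 79 78 80 79 79 76 34 70 63 67 66 68 70 63 67 66
  46 51 51 53 57 53]
 [75 74 75 77 76 77 76 75 73 77 74 77 78 72 34 78 77 76 78 78 79 78 77 79
  79 79 78 79 80 77]
m1802.png
```

```bash
python3 -m crank '[{"slide":[0,5,0],"yaw":0,"grip":5},{"slide":[0,3,0],"yaw":0,"grip":5},{"slide":[0,2,0],"yaw":0,"grip":5}]'; python3 -c "
from h import *
for i in range(5):
  o=observe();M=rot(o); p=o['tcp_pos']-M[:,0]*.019; print(round(o['time'],2),o['tcp_pos'],'open mm',(p[1]-.1434)*1000,o['force'].round(1)); grab_frame('top')"; python3 meas.py | grep -A6 now;ls -t pics|head -1
```

```text
time: 18.4
tcp_pos: [0.551, 0.1705, 0.0833]
tcp_rot: [0.709, -0.022, 0.704, -0.037]
force: [-0.3, -7.6, -0.0]
gripper_width: 0.079
18.4 [0.551  0.1705 0.0833] open mm 28.721657750860498 [-0.3 -7.6 -0. ]
18.45 [0.5511 0.1706 0.0833] open mm 28.749185368114105 [-0.5 -7.9  1.5]
18.5 [0.551  0.1706 0.0833] open mm 28.783883138668255 [-0.3 -7.1  2.2]
18.55 [0.5511 0.1706 0.0833] open mm 28.7507346569979 [ 0.3 -7.3  1. ]
18.6 [0.551  0.1706 0.0833] open mm 28.748018966569504 [-0.3 -8.   0.6]
 slide now(mm) [ 0.1  2.5 -0.1]  after yaw [ 0.1  2.5 -0. ]
now
[[ 53  36  38  36  39  59  74  76  74  59  62  69  76  62  73  86  88  81
   82  82  83  75  16  19  18  22  23  20  21  46]
 [ 75  74  77  75  74  81  80  78  78  79  79  76  55  38  81  82  64  65
   68  68  73  72  70  68  47  52  53  51  52  54]
 [ 74  75  75  76  77  76  75  77  77  75  76  77  53  32  78  77  76  77
   76  76  77  78  78  80  77  80  80  79  77  90]
m1870.png
```

View pics/m1870.png

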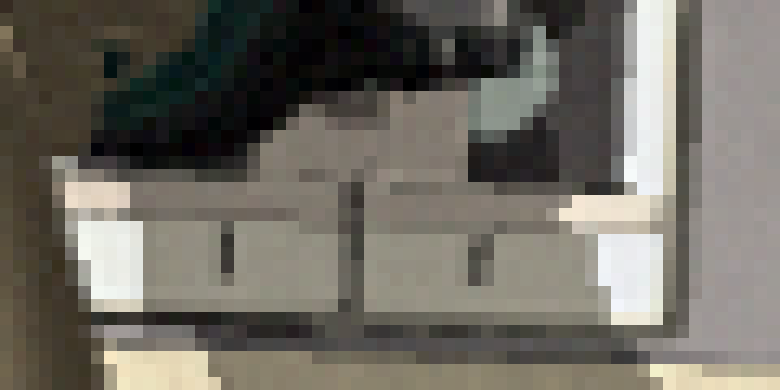

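```bash
python3 -m crank '[{"slide":[0,2.7,0],"yaw":0,"grip":5}]'; python3 -c "
from h import *
for i in range(5):
  o=observe();M=rot(o); p=o['tcp_pos']-M[:,0]*.019; print(round(o['time'],2),o['tcp_pos'],'open mm',(p[1]-.1434)*1000,o['force'].round(1)); grab_frame('top')"; python3 meas.py | grep -A11 now;ls -t pics|head -1
```

```text
time: 18.82
tcp_pos: [0.5511, 0.1709, 0.0833]
tcp_rot: [0.709, -0.024, 0.704, -0.039]
force: [-1.2, -8.5, 2.0]
gripper_width: 0.073
18.82 [0.5511 0.1709 0.0833] open mm 29.14193471954804 [-1.2 -8.5  2. ]
18.88 [0.5511 0.171  0.0833] open mm 29.314651659430258 [-1.  -8.2  1.6]
18.93 [0.5511 0.171  0.0833] open mm 29.30743938034408 [-0.2 -7.7  2.2]
18.98 [0.551  0.171  0.0833] open mm 29.304533827678863 [-0.5 -8.5  2.5]
19.02 [0.5511 0.171  0.0833] open mm 29.29425794598267 [-1.  -8.9  1.5]
 slide now(mm) [ 0.1  2.  -0.1]  after yaw [ 0.1  2.  -0. ]
now
[[ 53  36  36  38  39  65  75  74  72  58  63  71  77  60  72  86  87  80
   84  84  83  52  17  18  20  18  19  23  23  42]
 [ 76  74  76  75  76  81  79  79  79  78  81  78  55  46  75  84  64  67
   68  70  75  73  68  70  49  51  52  53  53  50]
 [ 74  75  76  77  75  76  75  76  75  77  77  73  40  44  76  76  74  77
   77  75  79  79  78  77  78  81  78  78  93 147]
 [ 68  64  66  65  66  66  67  64  66  75  76  73  44  60  78  76  79  76
   76  77  77  77  77  78  78  79  79  76  91 148]
 [ 88  88  85  56  90  89  90  90  89  78  76  75  39  45  81  78  76  74
   71  73  73  76  76  72  63  71  70  70  78 112]
 [ 89  91  84  29  92  90  90  88  89  88  90  88  63  42  92  91  90  91
m1912.png
```

```bash
python3 -c "
from h import *
a=grab_frame('top')['pixels'];b=grab_frame('side')['pixels']
cv2.imwrite('pics/top9.png',a);cv2.imwrite('pics/side9.png',cv2.resize(b[100:384,120:420],None,fx=2,fy=2))
st()"
```

```text
t 19.23 tcp [0.5511 0.171  0.0833] F [-0.  -8.4  1.4] w 7.1mm q [ 0.24  0.3  -0.27  1.02 -0.09  0.26]
 x [ 0.005 -0.088 -0.996]  y [ 0.022  0.996 -0.088]  jawang(deg) 88.76
```

View pics/side9.png

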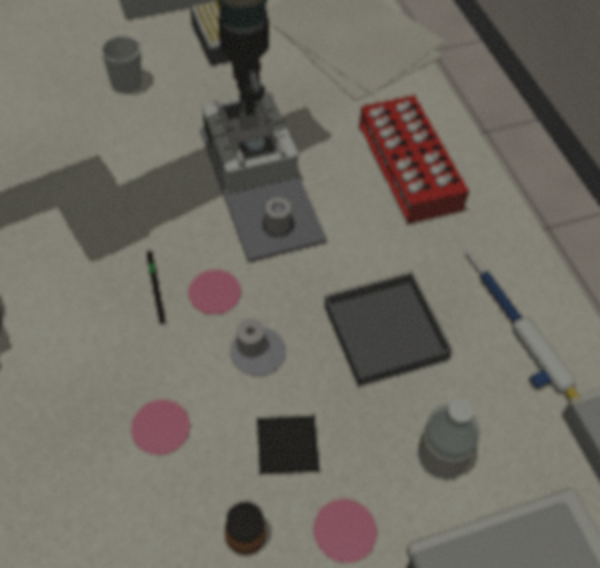

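View pics/top9.png

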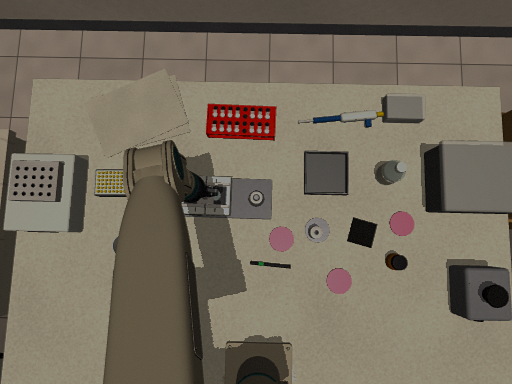

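The sleeve is home on the pin at top-view (256,197), and the mat at (362,232) is empty. The spare sleeve is still on its plate at (317,231), and the other objects I can see are where they were. The shutter is holding steady, so I'm handing the job in.

```bash
python3 -c "
from station import job_done
print(job_done())"
```

```text
the job is handed in; nothing more can be done
None
```

The sleeve from the mat slid right down the gauge pin with no noticeable resistance, so I left it there fully home. I then gripped the shutter tab, slid it to the half mark and handed the job in at about 19 s, still gripping it.

- **Sleeve:** in the side view its top rim matches a height of 57 mm, which is what a sleeve standing on the base plate should show.
- **Shutter:** the pointer lines up with the long middle mark in the top view, putting it at about 30 mm. The arm's own position gives about 29.3 mm, a 0.7 mm disagreement within my measuring error. The wrist force of about 8 N agrees with the 7.8 N spring at half travel. It held steady for the last 0.4 s or so before I handed in.
- **Overshoot:** on the way the shutter went about 1 mm past half, sagged back to about 25 mm, and was then brought up again and held.
- **Everything else:** the spare sleeve is still on its plate. The bystanders I could see had not moved, though the arm hid part of the left side in the last top view.

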